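# Raise a sunken spice jar with a seesaw lifter, latch it and serve the jar

## Task

The dark-capped spice jar is sunk flush in its wooden lifter stand. Press the lever's finger pad down, slide it sideways under the hook so that the lever stays down and the jar stands proud, without forcing it (never more than 25 N on the lever); then take the jar out, stand it upright well inside the cork trivet and leave the lever latched and the other things where they are.

Things in the scene. Friction and masses are not known exactly. Their poses are not given: they have to be found in the camera images.
- jar_stand: Wooden stand fixed to the worktop, base 195 x 76 x 8 mm with a foot for the keeper. Origin on its underside below the seesaw lever's pivot (pin along y, at z=44 mm). At its +x end a square well, outside 62 mm, inside 48 mm, walls 7 mm, with ledges at z=20 mm on which the jar stands; at its -x end the lever's finger pad; the lever's other end reaches under the jar.
- keeper_place (a point): Nominal middle of the mouth of the steel C-shaped keeper beside the pad on the stand's +y side, open towards the pad: lower jaw below, hook above, column behind. The mouth is 12.5 mm high, the nose that slides in 10 mm thick. Hook 18 x 18 mm, top 14 mm above this point. The real keeper is screwed up to 6 mm higher or lower than this point says, unmeasured: feel where the nose lands.
- lever (a joint): Tilt of the steel seesaw lever, rad: 0 at rest, pad end up, growing as the pad goes down. A spring drives it back: the pad takes about 2 N at first, 5 to 8 N where the nose lands on the keeper's lower jaw at 0.36 to 0.54, a hard stop. Only within 2 mm above that jaw can the nose slide under the hook. Latched it stays over 0.31 by itself and the jar has risen 21 to 35 mm.
- bolt (a joint): Sideways slide of the finger pad and its nose on the lever, m: 0 to 0.002 as found, 0.020 fully under the hook, along the stand's +y. It drags with about 1 N plus the rubbing of the nose. Over 0.010 with the lever let go, the nose is caught under the hook. Slid before the pad is pressed right down, the nose runs against or onto the hook.
- pad (a point): Where to press: top of the steel finger pad, 44 mm (along the lever) x 40 mm, centre 78 mm from the pivot towards the stand's -x; at rest it slopes 0.40 rad. Pressing moves it down 28 to 40 mm and out 6 mm (to -x). A fin on its +y edge, 5 mm thick, 12 mm high, inner face 18 mm in +y of this point, takes a sideways push. The round nose sticks out past the fin, its tip 43 mm in +y of this point.
- well_mouth (a point): Centre of the well's rim, 116 mm above the worktop; z is up. The jar comes out straight up.
- jar: Glass spice jar with a dark round cap, 44 mm across, 96 mm high, 0.08 to 0.15 kg. Origin at the centre of its underside, z up. Its top 21 mm is the cap, 43 mm across. As found the cap is flush with the well's rim; raised, it stands out of the well and can be gripped from above. It has 2 mm play on each side in the well.
- trivet: Round cork trivet, 170 mm across, 10 mm thick, fixed flat on the worktop. Origin at the centre of its underside.
- food_tin: Round food tin, 75 mm across, 58 mm high, to be left alone. Origin at the centre of its underside.
- mustard_jar: Mustard jar, 62 mm across, 86 mm high, to be left alone. Origin at the centre of its underside.
- lemon: Lemon, 71 x 53 x 51 mm, to be left alone. Origin at its underside.
- sardine_tin: Flat fish tin, 63 x 105 x 26 mm, to be left alone. Origin at the centre of its underside.
There are look-alikes about, which are no part of the job. What is shaped like the jar but blue is not meant.

How it is judged (in metres and radians):
On the way, in this order (a step that is already met when the one before it is completed fails the run):
1. the lever is latched: pressed down, the nose slid under the hook, and let go (value of joint lever above 0.31 rad and value of joint bolt above 0.01 m and contact force between the fingers and lever below 0.3 N), for 0.3 s.
2. the jar is lifted clear of the well, the lever still latched (value of joint lever above 0.31 rad and value of joint bolt above 0.01 m and height (world z) of jar above 0.118 m), for 0.1 s.
At the end, for the whole second after the job is handed in: The jar stands upright (within 0.1 rad), at rest and let go, on the trivet, its middle within 60 mm of the trivet's; the lever is still latched (lever over 0.31 rad, bolt over 10 mm) (value of joint lever above 0.31 rad and value of joint bolt above 0.01 m and horizontal distance between jar and trivet below 0.06 m and height (world z) of jar between 0.006 and 0.014 m and angle between jar's own z axis and vertical below 0.1 rad and linear speed of jar below 0.02 m/s); the robot touches nothing.
It fails at once if the lever, its pad or its bolt is pressed or pushed with more than 25 N (contact force between the fingers and lever above 25 N).
It fails at once if one of the other things (tins, mustard jar, lemon) is moved by more than 30 mm (distance of any of food_tin, mustard_jar, lemon, sardine_tin from where it was at the start of the episode above 0.03 m).
It fails at once if the jar is tipped over (angle between jar's own z axis and vertical above 0.7 rad).
It also fails if it takes over 58 s, if anything falls off the work surface, if the arm or the gripper's body presses on something with over 40 N, if the wrist force passes 120 N, or if a joint passes its speed limit or range.

## Robot

A 6-joint arm with a two-finger parallel gripper is mounted at the origin on a cart in front of the work surface, level with it; the furniture and walls round the work are solid. World frame = base frame: x ahead of the robot, y to its left, z up, the work surface at z = 0. Lengths are in m, angles in degrees, forces in N, time in s.
With the tool pointing down it reaches from about 0.4 to 0.825 m from the base axis. Payload 7 kg.
Tool frame: the origin (TCP) lies at the very end of the fingers, on their centre line; the grasp point (between the pads) lies hold_point_z behind it (hold_point_z is the distance from the TCP to the grasp point, in m); z points along the fingers, y is the line along which they close (so a half turn about z gives the same grasp; the last joint's range is limited). The gripper opens to 88 mm and grips with 3 to 60 N. Pads are 19 mm wide; open, the fingers measure 130 mm over their backs; the gripper's body (78 mm by 193 mm) begins 47 mm behind the grasp point.
Start: joints at [-48.466, 20.546, 0.682, 0, -70.136, -16.507], TCP at [0.286, -0.612, 0.227] pointing down, gripper open.
Joint ranges: [-176.03, 176.03], [-82.01, 121.73], [-58.28, 71.71], [-173.87, 95.51], [-174.79, -0.11], [-173.66, 173.66]. Speed limits (degrees/s): [136.94, 136.94, 172.46, 180, 180, 180].

## Interface

Orientations are given as [roll, pitch, yaw] about the fixed x, y, z axes, in that order (R = Rz(yaw) Ry(pitch) Rx(roll)).
In Python, from plant import get_obs, snapshot, close_job, hold_point_z gives the robot as it stands.
- The arm moves only by the tool play_rows, never from a script. Its argument "commands" is a list that holds one entry, the list of rows, each a list of 7 numbers: the shift along the tool's x, y, z in cm, then the turn, a rotation vector about the tool's x, y, z in degrees, then the opening, from 0 (shut) to 1 (fully open). In form: [[[x, y, z, ax, ay, az, fingers], ...]]. A call has 1 to 20 rows; each row is the pose to reach, as a shift and turn from the pose commanded when the call began, along the tool's axes at that moment; what a row does not reach only later rows make up. A row lasts 1/12 s, in which the tool goes at most 41.7 mm and 7.16 degrees, less where a joint would pass 70% of its speed; a pose out of reach is approached as far as the arm can. A call with a gripper value outside its range is refused whole. The fingers move at their own pace and stop on an object; the grip force is fixed at half the most. Time passes only in rows, so rows that repeat a pose let the fingers close. It gives the time, the measured TCP pose, the force, the opening and the grip force at its end, in the units of the state.
- get_obs(): the state, without advancing time (a new reading comes with each control period).
- snapshot(name): name is "scene" or "top"; returns a dict with "frame" (480x640x3 uint8, red, green, blue), "camera_matrix" (3x3 intrinsics, pixels), "origin" and "attitude" of the camera in the world. Camera axes: x right, y down, z forward; pixel columns grow to the right and rows downward; lengths in m; the calibration is good to about 2 mm. A picture is of the moment at which its call begins. There is no depth.
- close_job(): hands the job in; it is judged then, once.
The state is a dict: "clock": time; "joint_pos": joint angles; "qvel": joint speeds; "tau": joint torques, N m; "tool_pos": TCP position; "orientation": TCP orientation; "force": force on the tool from outside, world axes, zero at the start; "moment": the same for the moment, N m; "opening": finger opening in m; "gripper_force": force on a finger pad.
Only numpy, scipy, OpenCV 4.12 (cv2) and the standard library are available. Lean on these libraries where they do the work, as an engineer would, in place of code of your own. Each camera call takes 0.05 s, during which the arm holds its last target. There are 200 camera calls.

## Working session

There is one attempt and no reset: what is moved stays moved. The work goes in short steps, Python scripts to look and compute and a tool call to move; the robot and the scene stay as the last step left them, time stands still between calls to the robot, and variables do not carry over. Pictures are saved under pics/ and viewed, at most 10 in all, crops included, and the job is handed in when it is done.

Besides the shell and the picture viewer there is one more tool, called after "Call:" by a JSON object that holds its "fn" and its "kwargs". play_rows: Moves the arm, as the interface text tells. Its arguments: {"type":"object","properties":{"commands":{"type":"array","items":{"type":"array","items":{"type":"array","items":{"type":"number"}}}}},"required":["commands"]}

```bash
mkdir -p pics; ls; cat > h.py <<'E'
import numpy as np, cv2
from plant import *
from scipy.spatial.transform import Rotation as R
def snap(n,f):
    s=snapshot(n); cv2.imwrite('pics/'+f+'.png',s['frame'][:,:,::-1]); np.save('pics/'+f+'.npy',s,allow_pickle=True); return s
def load(f): return np.load('pics/'+f+'.npy',allow_pickle=True).item()
def att(s):
    a=np.array(s['attitude'],float)
    return a if a.shape==(3,3) else R.from_euler('xyz',a,degrees=True).as_matrix()
def ray(s,u,v):
    d=att(s)@np.linalg.inv(s['camera_matrix'])@np.array([u,v,1.]); return np.array(s['origin']),d/np.linalg.norm(d)
def onz(s,u,v,z):
    o,d=ray(s,u,v); return o+d*(z-o[2])/d[2]
def tri(s1,p1,s2,p2):
    o1,d1=ray(s1,*p1);o2,d2=ray(s2,*p2)
    t=np.linalg.lstsq(np.c_[d1,-d2],o2-o1,rcond=None)[0]
    a=o1+d1*t[0];b=o2+d2*t[1]; return (a+b)/2,np.linalg.norm(a-b)
def proj(s,p):
    q=s['camera_matrix']@(att(s).T@(np.array(p)-s['origin'])); return q[:2]/q[2]
E
python3 - <<'E'
from h import *
for n in('scene','top'):
    s=snap(n,n+'0'); print(n,s['camera_matrix'],s['origin'],s['attitude'])
print(get_obs(),hold_point_z)
E
```

```text
pics
scene [[443.98138954   0.         315.45420507]
 [  0.         443.98138954 239.41463857]
 [  0.           0.           1.        ]] [0.16865031 0.89204484 0.65630858] [-128.78840374    0.6547921  -152.38883568]
top [[494.14818576   0.         318.53444206]
 [  0.         494.14818576 237.46659762]
 [  0.           0.           1.        ]] [0.42751045 0.27777334 0.95631177] [-178.219339      1.46754702  -89.86821368]
{'clock': 0.1, 'joint_pos': array([-4.84663798e+01,  2.05869187e+01,  6.39452023e-01, -1.82911604e-02,
       -7.01356152e+01, -1.65084213e+01]), 'qvel': array([ 0.0242101 , -0.01215098,  0.11836778,  0.05386566, -0.04372381,
        0.0139612 ]), 'tau': array([-3.07535149e-03, -5.84161770e+01,  2.93749666e+01,  7.01547101e+00,
        1.01625390e-02, -5.44839634e-05]), 'tool_pos': array([ 0.28534818, -0.61124033,  0.22572254]), 'orientation': array([ 1.79915456e+02, -7.12345741e-03, -1.54981024e+02]), 'force': array([ 0.14792633,  0.02352146, -0.00661426]), 'moment': array([ 0.03908844,  0.04455282, -0.00153998]), 'gripper_force': 0.0, 'opening': 0.0876765816056998} 0.0188
```

View pics/scene0.png

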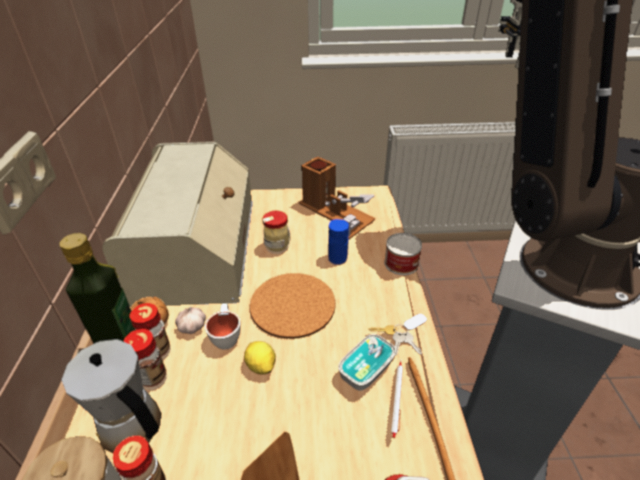

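View pics/top0.png

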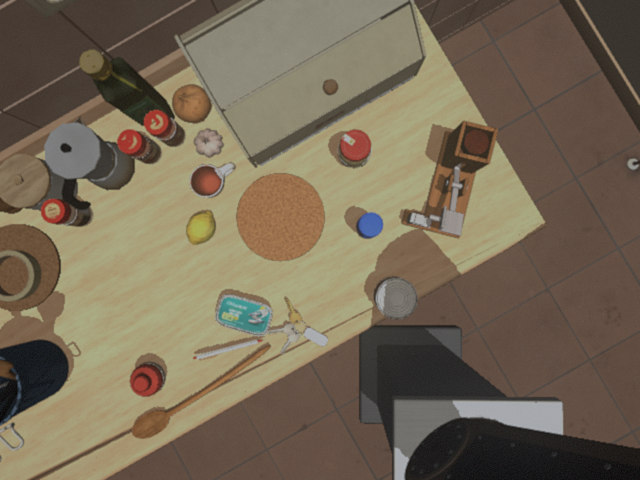

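Scene: the stand is at about (335,195), the trivet at (293,303) and the blue jar at (338,241). Top: the well with the dark cap is at (476,145), the pad at (452,222), the keeper at (418,217), the trivet at (281,217) and the blue jar at (369,224).

Candidates in the top view:
- Dark cap in the wooden well, (476,145): matches the description.
- Blue jar, (369,224): excluded, because it is blue.
- Red-capped jars, (355,145), (146,378) and (132,145): excluded.

I'll check the choice in a close crop.

```bash
python3 - <<'E'
from h import *
s=load('top0'); t=load('scene0')
c=cv2.resize(s['frame'][115:245,390:510],None,fx=4.5,fy=4.5,interpolation=cv2.INTER_CUBIC)
d=cv2.resize(t['frame'][150:240,290:390],None,fx=6,fy=6,interpolation=cv2.INTER_CUBIC)
cv2.imwrite('pics/c1.png',c[:,:,::-1]);cv2.imwrite('pics/c2.png',d[:,:,::-1])
print(onz(s,281,217,.01),onz(s,476,145,.116),onz(s,452,222,.07),onz(s,418,217,.05))
E
```

```text
[0.49614729 0.37437042 0.01      ] [0.61107146 0.03227211 0.116     ] [0.48299219 0.06236569 0.07      ] [0.49335672 0.11921106 0.05      ]
```

View pics/c1.png

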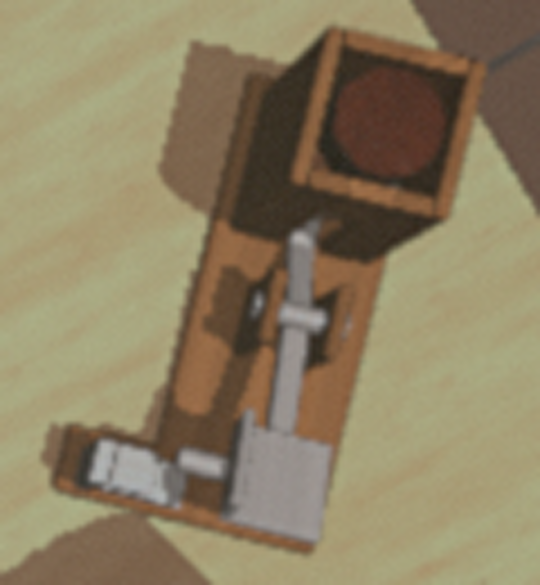

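View pics/c2.png

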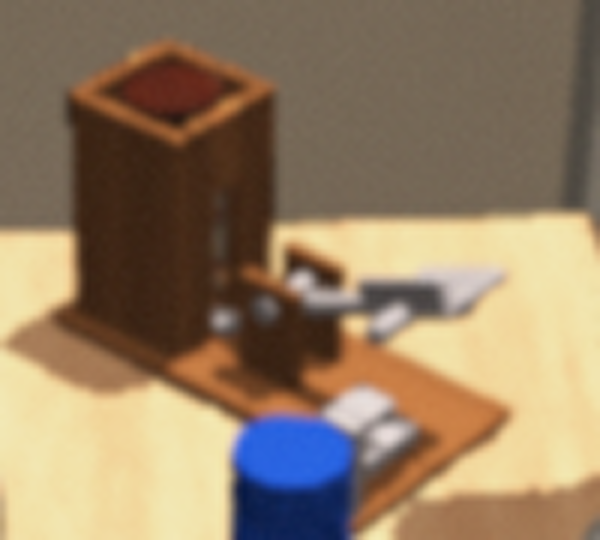

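The crops confirm it. The round dark brown cap lies in the square well at top (476,143), with the steel pad at about (452,222), the nose at (435,218) and the keeper at (419,219). Next I'll triangulate the key points.

```bash
python3 - <<'E'
from h import *
s=load('top0'); t=load('scene0')
T=lambda x,y:(390+x/4.5-.4,115+y/4.5-.4)
S=lambda x,y:(290+x/6-.4,150+y/6-.4)
def p(n,a,b):
    q=tri(s,T(*a),t,S(*b));print(n,q[0].round(4),round(q[1],4))
    return q[0]
# rim: top corners far-left, far-right, near-right, near-left (image) ; scene: left nearest etc
A=[(335,28),(485,65),(445,215),(293,182)]
B=[(70,92),(170,40),(272,92),(180,145)]
c=[p('rim',a,b) for a,b in zip(A,B)]
print('mean',np.mean(c,0))
f=[onz(s,*T(*a),.116) for a in A]; print('rim116',np.round(f,4),np.mean(f,0))
for i,j in((3,0),(2,1)):
    d=f[j]-f[i];print('yaw',np.degrees(np.arctan2(d[1],d[0])),np.linalg.norm(d))
p('cap',(390,123),(172,87))
for a in [(310,552),(385,260),(165,410),(250,75)]: print('base',onz(s,*T(*a),.008))
for n,a,z in [('pad nearR',(320,542),.07),('padnearL',(228,515),.07),('padfarR',(332,445),.07),('padfarL',(240,425),.07),('pad c',(282,483),.074),('nose tip',(180,460),.065),('hook',(135,468),.06),('blue',(0,0),0)]: print(n,onz(s,*T(*a),z))
p('keeper top',(130,465),(360,408))
p('padtip',(320,542),(505,272))
# trivet by colour
hsv=cv2.cvtColor(t['frame'],cv2.COLOR_RGB2HSV)
for im,ce,z in((s,(281,217),.01),(t,(293,303),.01)):
    lab=cv2.cvtColor(im['frame'],cv2.COLOR_RGB2LAB).astype(int)
    ref=np.median(lab[ce[1]-8:ce[1]+8,ce[0]-8:ce[0]+8].reshape(-1,3),0)
    m=((np.abs(lab-ref)<[45,11,11]).all(2)).astype(np.uint8)
    m=cv2.morphologyEx(m,cv2.MORPH_OPEN,np.ones((5,5)))
    k=max(cv2.findContours(m,0,2)[0],key=lambda q:cv2.contourArea(q) if cv2.pointPolygonTest(q,ce,False)>0 else 0)
    e=cv2.fitEllipse(k);print('trivet',e,onz(im,*e[0],z))
print('blue',tri(s,(369,224),t,(338,226)),'mustard',tri(s,(355,146),t,(275,217)))
E
```

```text
rim [0.6539 0.0517 0.1133] 0.0014
rim [ 0.6382 -0.0048  0.1139] 0.0011
rim [0.5826 0.0097 0.1101] 0.0003
rim [0.5952 0.0675 0.112 ] 0.0009
mean [0.61748019 0.03100623 0.11235445]
rim116 [[ 0.6525  0.0521  0.116 ]
 [ 0.6382 -0.0039  0.116 ]
 [ 0.5814  0.0115  0.116 ]
 [ 0.594   0.0683  0.116 ]] [0.61653252 0.03199403 0.116     ]
yaw -15.417863384972712 0.06070148717872014
yaw -15.19043538548418 0.058907874229978764
cap [0.6171 0.0317 0.1148] 0.0012
base [0.45772856 0.03518128 0.008     ]
base [0.58196682 0.00271869 0.008     ]
base [0.51805774 0.0960337  0.008     ]
base [0.66140468 0.05930456 0.008     ]
pad nearR [0.45972124 0.04708309 0.07      ]
padnearL [0.4703867  0.08324547 0.07      ]
padfarR [0.49821537 0.04210493 0.07      ]
padfarL [0.50616289 0.07831928 0.07      ]
pad c [0.48286073 0.06286653 0.074     ]
nose tip [0.49259614 0.10108714 0.065     ]
hook [0.48973355 0.11809309 0.06      ]
blue [0.69645629 0.16464445 0.        ]
keeper top [0.4917 0.1182 0.049 ] 0.0
padtip [0.4602 0.0504 0.0812] 0.0019
trivet ((280.04425048828125, 216.4912872314453), (87.2477798461914, 87.34368896484375), 13.400720596313477) [0.49712645 0.37621707 0.01      ]
trivet ((292.15496826171875, 304.24169921875), (61.59620666503906, 84.99089813232422), 85.69393157958984) [0.49447334 0.38398742 0.01      ]
blue (array([0.47804893, 0.21187307, 0.09238672]), np.float64(0.00012501852821351694)) mustard (array([0.61760553, 0.23648617, 0.08607221]), np.float64(0.0023519153044180624))
```

Call:
{"fn": "play_rows", "kwargs": {"commands": [[[-45.8,52.3,4,0,0,40.2,0],[-45.8,52.3,4,0,0,40.2,0],[-45.8,52.3,4,0,0,40.2,0],[-45.8,52.3,4,0,0,40.2,0],[-45.8,52.3,4,0,0,40.2,0],[-45.8,52.3,4,0,0,40.2,0],[-45.8,52.3,4,0,0,40.2,0],[-45.8,52.3,4,0,0,40.2,0],[-45.8,52.3,4,0,0,40.2,0],[-45.8,52.3,4,0,0,40.2,0],[-45.8,52.3,4,0,0,40.2,0],[-45.8,52.3,4,0,0,40.2,0],[-45.8,52.3,4,0,0,40.2,0],[-45.8,52.3,4,0,0,40.2,0],[-45.8,52.3,4,0,0,40.2,0],[-45.8,52.3,4,0,0,40.2,0],[-45.8,52.3,4,0,0,40.2,0],[-45.8,52.3,4,0,0,40.2,0],[-45.8,52.3,4,0,0,40.2,0],[-45.8,52.3,4,0,0,40.2,0]]]}}

```text
clock: 1.77
tool_pos: [0.4788, 0.056, 0.1861]
orientation: [-180.0, -0.1, 164.9]
force: [-0.2, -0.1, -0.1]
opening: 0.0002
gripper_force: 0.0
```

Call:
{"fn": "play_rows", "kwargs": {"commands": [[[0,0,3,0,0,0,0],[0,0,6,0,0,0,0],[0,0,8,0,0,0,0],[0,0,9.2,0,0,0,0],[0,0,9.2,0,0,0,0],[0,0,9.2,0,0,0,0]]]}}

```text
clock: 2.27
tool_pos: [0.4789, 0.0547, 0.0945]
orientation: [-179.9, -0.0, 164.7]
force: [-0.2, -0.5, 1.3]
opening: 0.0005
gripper_force: 0.0
```

```bash
python3 - <<'E'
from h import *
s=snap('scene','s1'); o=get_obs(); print(o['tool_pos'],o['force'],proj(s,o['tool_pos']))
cv2.imwrite('pics/c3.png',cv2.resize(s['frame'][150:250,290:400],None,fx=6,fy=6,interpolation=cv2.INTER_CUBIC)[:,:,::-1])
E
```

```text
[0.47955732 0.05521911 0.09530962] [1.26701084 0.2116603  0.35894011] [366.10348808 188.85286396]
```

View pics/c3.png

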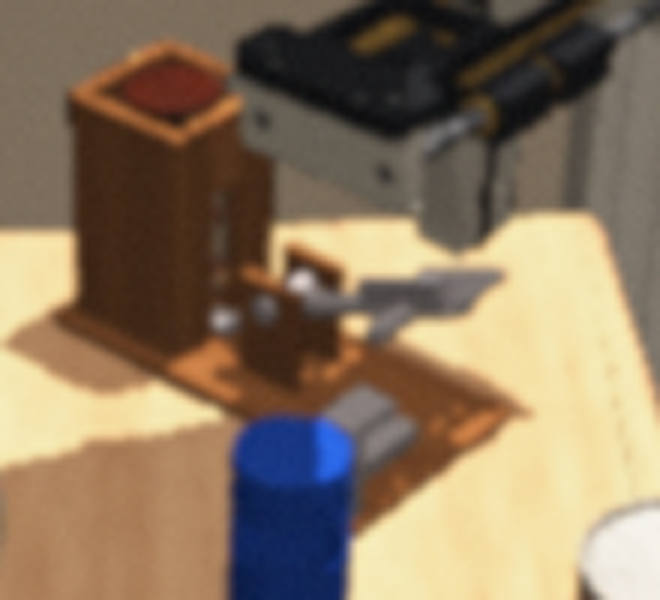

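The closed fingertips sit just above the pad at crop (456,240) and the projection agrees, so I'll start pressing.

Call:
{"fn": "play_rows", "kwargs": {"commands": [[[0,0,0.4,0,0,0,0],[0,0,0.8,0,0,0,0],[0,0,1.2,0,0,0,0],[0,0,1.6,0,0,0,0],[0,0,1.9,0,0,0,0],[0,0,2.2,0,0,0,0],[0,0,2.5,0,0,0,0],[0,0,2.5,0,0,0,0]]]}}

```text
clock: 2.98
tool_pos: [0.4791, 0.056, 0.069]
orientation: [-180.0, -0.0, 164.8]
force: [0.2, 1.5, 2.8]
opening: 0.0005
gripper_force: 1.4
```

Call:
{"fn": "play_rows", "kwargs": {"commands": [[[0,0,0.3,0,0,0,0],[0,0,0.6,0,0,0,0],[0,0,0.9,0,0,0,0],[0,0,1.2,0,0,0,0],[0,0,1.4,0,0,0,0],[0,0,1.4,0,0,0,0]]]}}

```text
clock: 3.48
tool_pos: [0.4788, 0.056, 0.0552]
orientation: [-180.0, -0.0, 164.8]
force: [-3.0, 0.4, 5.2]
opening: 0.0005
gripper_force: 2.1
```

Call:
{"fn": "play_rows", "kwargs": {"commands": [[[0,0,0.15,0,0,0,0],[0,0,0.3,0,0,0,0],[0,0,0.3,0,0,0,0]]]}}

```text
clock: 3.73
tool_pos: [0.479, 0.056, 0.0524]
orientation: [-180.0, -0.0, 164.8]
force: [-3.7, 1.0, 5.2]
opening: 0.0005
gripper_force: 2.2
```

Call:
{"fn": "play_rows", "kwargs": {"commands": [[[0,0,0.15,0,0,0,0],[0,0,0.3,0,0,0,0],[0,0,0.3,0,0,0,0]]]}}

```text
clock: 3.98
tool_pos: [0.479, 0.0559, 0.0494]
orientation: [-180.0, -0.0, 164.8]
force: [-4.2, 1.8, 5.3]
opening: 0.0002
gripper_force: 2.4
```

Call:
{"fn": "play_rows", "kwargs": {"commands": [[[0,0,0.1,0,0,0,0],[0,0,0.2,0,0,0,0],[0,0,0.2,0,0,0,0]]]}}

```text
clock: 4.23
tool_pos: [0.479, 0.0559, 0.0475]
orientation: [-180.0, -0.0, 164.8]
force: [-3.6, 1.8, 5.4]
opening: 0.0001
gripper_force: 2.7
```

Call:
{"fn": "play_rows", "kwargs": {"commands": [[[0,0,0.1,0,0,0,0],[0,0,0.2,0,0,0,0],[0,0,0.2,0,0,0,0]]]}}

```text
clock: 4.48
tool_pos: [0.4791, 0.056, 0.0456]
orientation: [-180.0, -0.0, 164.8]
force: [-3.9, 1.7, 6.8]
opening: 0.0004
gripper_force: 3.1
```

Call:
{"fn": "play_rows", "kwargs": {"commands": [[[0,0,0.1,0,0,0,0],[0,0,0.15,0,0,0,0],[0,0,0.15,0,0,0,0]]]}}

```text
clock: 4.73
tool_pos: [0.4791, 0.0559, 0.0442]
orientation: [-180.0, -0.0, 164.8]
force: [-4.9, 1.2, 6.7]
opening: 0.0001
gripper_force: 3.2
```

Call:
{"fn": "play_rows", "kwargs": {"commands": [[[0,0,0.1,0,0,0,0],[0,0,0.15,0,0,0,0],[0,0,0.15,0,0,0,0]]]}}

```text
clock: 4.98
tool_pos: [0.4791, 0.056, 0.0427]
orientation: [-180.0, -0.0, 164.8]
force: [-4.4, 0.8, 7.0]
opening: 0.0006
gripper_force: 3.3
```

Call:
{"fn": "play_rows", "kwargs": {"commands": [[[0,0,0.1,0,0,0,0],[0,0,0.1,0,0,0,0]]]}}

```text
clock: 5.15
tool_pos: [0.4791, 0.0559, 0.0419]
orientation: [-180.0, -0.0, 164.8]
force: [-5.3, 1.6, 10.4]
opening: 0.0002
gripper_force: 4.7
```

Call:
{"fn": "play_rows", "kwargs": {"commands": [[[0,0,0.1,0,0,0,0],[0,0,0.1,0,0,0,0]]]}}

```text
clock: 5.32
tool_pos: [0.4792, 0.0559, 0.0414]
orientation: [-180.0, 0.0, 164.9]
force: [-8.4, 1.3, 16.9]
opening: 0.0001
gripper_force: 8.9
```

The hard stop is at about z=0.042. I'll ease off a little and slide towards +y.

Call:
{"fn": "play_rows", "kwargs": {"commands": [[[0,0,-0.08,0,0,0,0],[0,0.15,-0.08,0,0,0,0],[0,0.3,-0.08,0,0,0,0],[0,0.3,-0.08,0,0,0,0]]]}}

```text
clock: 5.65
tool_pos: [0.4798, 0.0586, 0.0418]
orientation: [-180.0, -0.0, 164.8]
force: [-6.0, 0.7, 10.3]
opening: 0.0006
gripper_force: 5.4
```

Call:
{"fn": "play_rows", "kwargs": {"commands": [[[0,0.15,0,0,0,0,0],[0,0.3,0,0,0,0,0],[0,0.3,0,0,0,0,0]]]}}

```text
clock: 5.9
tool_pos: [0.4805, 0.0613, 0.0418]
orientation: [-179.9, -0.0, 164.8]
force: [-5.3, -1.2, 12.0]
opening: 0.0005
gripper_force: 5.6
```

Call:
{"fn": "play_rows", "kwargs": {"commands": [[[0,0.15,0,0,0,0,0],[0,0.3,0,0,0,0,0],[0,0.45,0,0,0,0,0],[0,0.45,0,0,0,0,0]]]}}

```text
clock: 6.23
tool_pos: [0.4815, 0.0656, 0.0418]
orientation: [-179.9, -0.0, 164.8]
force: [-5.3, -1.2, 11.5]
opening: 0.0004
gripper_force: 5.9
```

Call:
{"fn": "play_rows", "kwargs": {"commands": [[[0,0.15,0,0,0,0,0],[0,0.3,0,0,0,0,0],[0,0.45,0,0,0,0,0],[0,0.45,0,0,0,0,0]]]}}

```text
clock: 6.57
tool_pos: [0.4827, 0.0699, 0.0418]
orientation: [-179.9, -0.0, 164.8]
force: [-6.2, -1.8, 12.3]
opening: 0.0003
gripper_force: 6.0
```

Call:
{"fn": "play_rows", "kwargs": {"commands": [[[0,0.15,0,0,0,0,0],[0,0.3,0,0,0,0,0],[0,0.4,0,0,0,0,0],[0,0.4,0,0,0,0,0]]]}}

```text
clock: 6.9
tool_pos: [0.4836, 0.0737, 0.0418]
orientation: [-179.9, -0.0, 164.8]
force: [-5.9, -1.5, 12.1]
opening: 0.0004
gripper_force: 6.2
```

Call:
{"fn": "play_rows", "kwargs": {"commands": [[[0,0.1,0,0,0,0,0],[0,0.2,0,0,0,0,0],[0,0.2,0,0,0,0,0]]]}}

```text
clock: 7.15
tool_pos: [0.4838, 0.0747, 0.0418]
orientation: [-179.8, -0.1, 164.8]
force: [-4.5, -7.3, 12.7]
opening: 0.0004
gripper_force: 6.5
```

Call:
{"fn": "play_rows", "kwargs": {"commands": [[[0,0.1,0,0,0,0,0],[0,0.1,0,0,0,0,0]]]}}

```text
clock: 7.32
tool_pos: [0.4843, 0.0757, 0.0418]
orientation: [-179.8, -0.1, 164.8]
force: [-4.5, -6.5, 12.6]
opening: 0.0003
gripper_force: 6.2
```

Call:
{"fn": "play_rows", "kwargs": {"commands": [[[0,0.1,0,0,0,0,0],[0,0.1,0,0,0,0,0]]]}}

```text
clock: 7.48
tool_pos: [0.4848, 0.0767, 0.0418]
orientation: [-179.9, -0.0, 164.8]
force: [-3.9, -7.2, 12.1]
opening: 0.0006
gripper_force: 5.9
```

Call:
{"fn": "play_rows", "kwargs": {"commands": [[[0,0,-0.1,0,0,0,0],[0,0,-0.2,0,0,0,0],[0,0,-0.4,0,0,0,0],[0,0,-0.6,0,0,0,0],[0,0,-0.8,0,0,0,0],[0,0,-0.8,0,0,0,0]]]}}

```text
clock: 7.98
tool_pos: [0.4859, 0.0786, 0.0498]
orientation: [180.0, 0.0, 164.8]
force: [0.0, 0.2, -0.7]
opening: 0.0001
gripper_force: 0.0
```

The pad force dropped to zero, so it is caught. I'll rise and look.

Call:
{"fn": "play_rows", "kwargs": {"commands": [[[0,0,-4,0,0,0,0],[0,0,-8,0,0,0,0.5],[-2,-3,-12,0,0,0,1],[-4,-9,-16,0,0,0,1],[-4,-15,-18,0,0,0,1],[-4,-15,-18,0,0,0,1],[-4,-15,-18,0,0,0,1]]]}}

```text
clock: 8.57
tool_pos: [0.4847, -0.0794, 0.2317]
orientation: [180.0, 0.2, 164.8]
force: [0.2, 1.0, -0.2]
opening: 0.0348
gripper_force: 0.0
```

```bash
python3 - <<'E'
from h import *
s=snap('scene','s2'); t=snap('top','t2'); o=get_obs(); print(o['tool_pos'],o['force'])
a=cv2.resize(s['frame'][140:240,290:390],None,fx=4,fy=4,interpolation=cv2.INTER_CUBIC)
b=cv2.resize(t['frame'][130:230,410:510] if 0 else t['frame'][115:245,400:500],None,fx=4,fy=4,interpolation=cv2.INTER_CUBIC)
c=np.zeros((520,800,3),np.uint8);c[:400,:400]=a;c[:,400:]=b
cv2.imwrite('pics/c4.png',c[:,:,::-1])
E
```

```text
[ 0.48517911 -0.07932088  0.23143111] [-0.00899584 -0.28648207 -0.44347915]
```

View pics/c4.png

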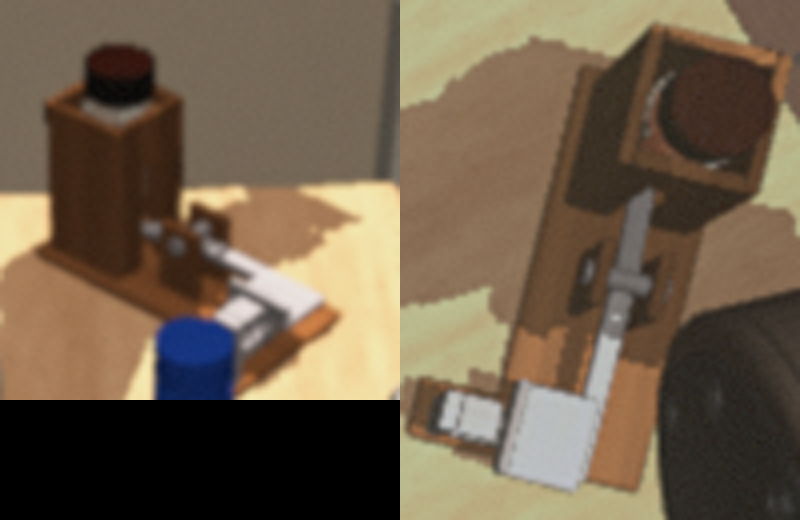

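The pad lies flat with the nose under the hook (crop right, 455,412), and the jar stands proud with its cap top at crop left (120,62) and right (722,107).

```bash
python3 - <<'E'
from h import *
s=load('s2');t=load('t2')
p,e=tri(s,(319.6,155.1),t,(480.1,141.4));print('cap top',p,e)
for z in(.137,.144,.151): print(z,onz(t,480.1,141.4,z),onz(s,319.6,155.1,z))
o=get_obs();p0=o['tool_pos'];M=R.from_euler('xyz',o['orientation'],degrees=True).as_matrix()
for tgt in([.617,.032,.18],): print('shift cm',M.T@(np.array(tgt)-p0)*100)
E
```

```text
cap top [0.61219874 0.03329156 0.14146367] 0.0016223887158553674
0.137 [0.61245915 0.03162769 0.137     ] [0.61683833 0.02608527 0.137     ]
0.144 [0.610879  0.0337307 0.144    ] [0.61079699 0.03775794 0.144     ]
0.151 [0.60929884 0.03583371 0.151     ] [0.60475566 0.04943061 0.151     ]
shift cm [-9.75002626 14.21565164  5.19564024]
```

Call:
{"fn": "play_rows", "kwargs": {"commands": [[[-3,4,0.5,0,0,-7,1],[-6,8,1,0,0,-14,1],[-9.5,12,1.5,0,0,-21,1],[-9.5,14.2,2.5,0,0,-28,1],[-9.5,14.2,3.2,0,0,-30,1],[-9.5,14.2,3.2,0,0,-30,1],[-9.5,14.2,3.2,0,0,-30,1],[-9.5,14.2,3.2,0,0,-30,1],[-9.5,14.2,3.2,0,0,-30,1]]]}}

```text
clock: 9.42
tool_pos: [0.6132, 0.0348, 0.1981]
orientation: [-180.0, 0.1, -165.2]
force: [-0.7, -0.0, 0.6]
opening: 0.0872
gripper_force: 0.0
```

Call:
{"fn": "play_rows", "kwargs": {"commands": [[[0,-0.2,3,0,0,0,1],[0,-0.2,5,0,0,0,1],[0,-0.2,6,0,0,0,1],[0,-0.2,7,0,0,0,1],[0,-0.2,7.6,0,0,0,1],[0,-0.2,7.6,0,0,0,1],[0,-0.2,7.6,0,0,0,1]]]}}

```text
clock: 10.0
tool_pos: [0.6144, 0.0332, 0.122]
orientation: [-180.0, 0.0, -165.2]
force: [-0.2, 0.7, 0.3]
opening: 0.0873
gripper_force: 0.0
```

Call:
{"fn": "play_rows", "kwargs": {"commands": [[[0,0,0,0,0,0,0.7],[0,0,0,0,0,0,0.6],[0,0,0,0,0,0,0.55],[0,0,0,0,0,0,0.5],[0,0,0,0,0,0,0.45],[0,0,0,0,0,0,0.4],[0,0,0,0,0,0,0.4],[0,0,0,0,0,0,0.4],[0,0,0,0,0,0,0.4],[0,0,0,0,0,0,0.4],[0,0,0,0,0,0,0.4],[0,0,0,0,0,0,0.4]]]}}

```text
clock: 11.0
tool_pos: [0.614, 0.0333, 0.1214]
orientation: [180.0, 0.0, -165.2]
force: [0.4, -0.1, 0.4]
opening: 0.0424
gripper_force: 30.0
```

Call:
{"fn": "play_rows", "kwargs": {"commands": [[[0,0,-0.5,0,0,0,0.4],[0,0,-1,0,0,0,0.4],[0,0,-1.7,0,0,0,0.4],[0,0,-2.4,0,0,0,0.4],[0,0,-2.4,0,0,0,0.4]]]}}

```text
clock: 11.42
tool_pos: [0.6148, 0.0334, 0.1475]
orientation: [-180.0, 0.1, -165.2]
force: [-1.4, -0.1, -0.5]
opening: 0.0422
gripper_force: 30.0
```

Call:
{"fn": "play_rows", "kwargs": {"commands": [[[0,0,-1,0,0,0,0.4],[0,0,-2,0,0,0,0.4],[0,0,-3,0,0,0,0.4],[0,0,-4,0,0,0,0.4],[0,0,-5.5,0,0,0,0.4],[0,0,-7,0,0,0,0.4],[0,0,-8.5,0,0,0,0.4],[0,0,-9,0,0,0,0.4],[0,0,-9,0,0,0,0.4],[0,0,-9,0,0,0,0.4]]]}}

```text
clock: 12.25
tool_pos: [0.6138, 0.0334, 0.2353]
orientation: [180.0, 0.0, -165.2]
force: [0.6, 0.3, -1.9]
opening: 0.0421
gripper_force: 30.0
```

```bash
python3 - <<'E'
from h import *
s=snap('scene','s3'); o=get_obs(); print(o['tool_pos'],o['force'],o['opening'],o['orientation'])
cv2.imwrite('pics/c5.png',cv2.resize(s['frame'][60:260,240:420],None,fx=3,fy=3,interpolation=cv2.INTER_CUBIC)[:,:,::-1])
M=R.from_euler('xyz',o['orientation'],degrees=True).as_matrix()
print(M.T@(np.array([.494,.379,.22])-o['tool_pos'])*100)
E
```

```text
[0.61351337 0.0332181  0.2346183 ] [-1.29191017  0.63971458 -1.28260395] 0.041776584657452716 [ 1.79980154e+02 -5.84973837e-02 -1.65185958e+02]
[ 2.71154497 36.48407799  1.4772369 ]
```

View pics/c5.png

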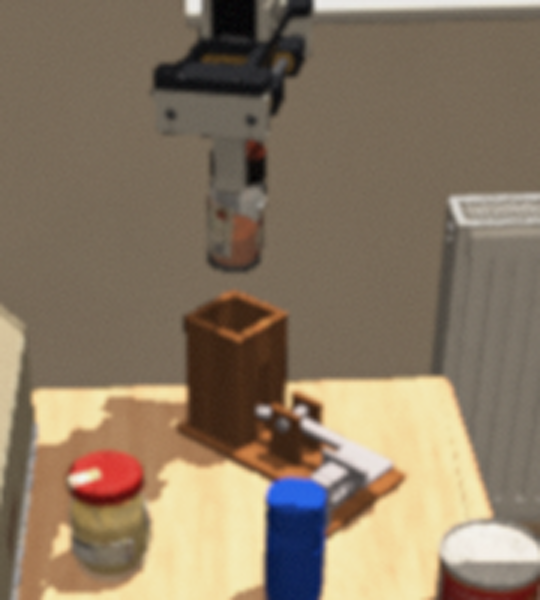

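The jar is clear of the well and upright, and the lever is still latched (crop 335,475). Next I'll carry it to the trivet.

Call:
{"fn": "play_rows", "kwargs": {"commands": [[[0.2,2,0,0,0,0,0.4],[0.4,5,0,0,0,0,0.4],[0.6,8,0,0,0,0,0.4],[0.8,11,0,0,0,0,0.4],[1,14,0,0,0,0,0.4],[1.2,17,0,0,0,0,0.4],[1.5,20,0,0,0,0,0.4],[1.8,23,0,0,0,0,0.4],[2.1,26,0,0,0,0,0.4],[2.4,29,0,0,0,0,0.4],[2.7,32,0,0,0,0,0.4],[2.7,34,0,0,0,0,0.4],[2.7,35.5,0,0,0,0,0.4],[2.7,36.5,0,0,0,0,0.4],[2.7,36.5,0,0,0,0,0.4],[2.7,36.5,0,0,0,0,0.4]]]}}

```text
clock: 13.63
tool_pos: [0.4944, 0.3789, 0.2347]
orientation: [-180.0, -0.1, -165.2]
force: [0.5, -0.6, -0.5]
opening: 0.0419
gripper_force: 30.0
```

Call:
{"fn": "play_rows", "kwargs": {"commands": [[[0,0,2,0,0,0,0.4],[0,0,4,0,0,0,0.4],[0,0,6,0,0,0,0.4],[0,0,8,0,0,0,0.4],[0,0,10,0,0,0,0.4],[0,0,12,0,0,0,0.4],[0,0,13.3,0,0,0,0.4],[0,0,13.8,0,0,0,0.4],[0,0,13.8,0,0,0,0.4],[0,0,13.8,0,0,0,0.4]]]}}

```text
clock: 14.47
tool_pos: [0.4951, 0.3787, 0.0979]
orientation: [-180.0, 0.0, -165.2]
force: [-0.1, 0.2, -1.1]
opening: 0.0423
gripper_force: 30.0
```

```bash
python3 - <<'E'
from h import *
s=snap('scene','s4'); o=get_obs(); print(o['tool_pos'],o['force'],o['opening'],o['orientation'])
cv2.imwrite('pics/c6.png',cv2.resize(s['frame'][160:360,200:400],None,fx=3,fy=3,interpolation=cv2.INTER_CUBIC)[:,:,::-1])
p=o['tool_pos'].copy();p[2]=.01;print((proj(s,p)-[200,160])*3)
E
```

```text
[0.49527432 0.37918853 0.09847238] [-0.30753899  0.99001406 -0.81199047] 0.04191356946932267 [ 1.79965126e+02  7.33589340e-02 -1.65195444e+02]
[279.04978021 427.51148996]
```

View pics/c6.png

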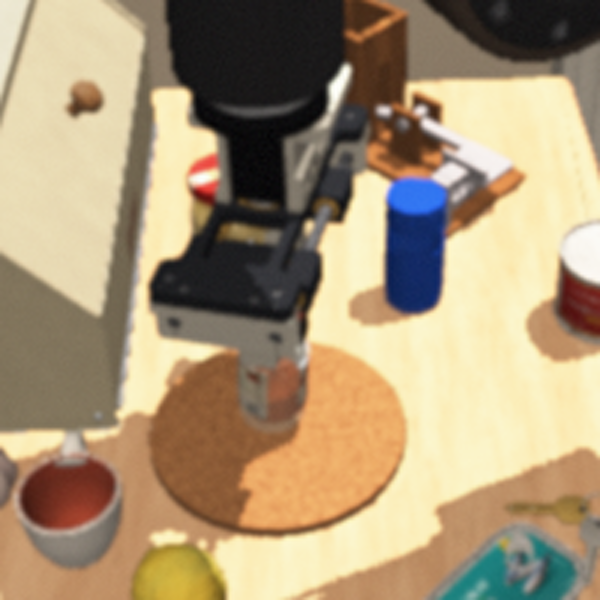

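The jar hangs over the middle of the trivet, with its foot at crop (275,425) about 1 cm up. I'll lower it until I feel contact.

Call:
{"fn": "play_rows", "kwargs": {"commands": [[[0,0,0.3,0,0,0,0.4],[0,0,0.6,0,0,0,0.4],[0,0,0.8,0,0,0,0.4],[0,0,0.8,0,0,0,0.4]]]}}

```text
clock: 14.85
tool_pos: [0.4943, 0.379, 0.0891]
orientation: [-180.0, -0.0, -165.2]
force: [-1.1, -0.3, -1.7]
opening: 0.042
gripper_force: 30.0
```

Call:
{"fn": "play_rows", "kwargs": {"commands": [[[0,0,0.15,0,0,0,0.4],[0,0,0.3,0,0,0,0.4],[0,0,0.3,0,0,0,0.4]]]}}

```text
clock: 15.1
tool_pos: [0.4944, 0.3791, 0.086]
orientation: [-180.0, -0.0, -165.2]
force: [-0.5, -0.3, -1.7]
opening: 0.0418
gripper_force: 30.0
```

Call:
{"fn": "play_rows", "kwargs": {"commands": [[[0,0,0.1,0,0,0,0.4],[0,0,0.2,0,0,0,0.4],[0,0,0.2,0,0,0,0.4]]]}}

```text
clock: 15.35
tool_pos: [0.4946, 0.3793, 0.0843]
orientation: [180.0, 0.0, -165.2]
force: [0.9, -0.5, 0.2]
opening: 0.0425
gripper_force: 30.0
```

Call:
{"fn": "play_rows", "kwargs": {"commands": [[[0,0,0.1,0,0,0,0.4],[0,0,0.1,0,0,0,0.4]]]}}

```text
clock: 15.52
tool_pos: [0.4951, 0.3795, 0.084]
orientation: [180.0, 0.1, -165.1]
force: [-0.3, -1.0, 3.7]
opening: 0.0421
gripper_force: 30.0
```

Call:
{"fn": "play_rows", "kwargs": {"commands": [[[0,0,0.1,0,0,0,0.4],[0,0,0.1,0,0,0,0.4]]]}}

```text
clock: 15.68
tool_pos: [0.4956, 0.3796, 0.0839]
orientation: [180.0, 0.1, -165.1]
force: [0.0, -0.8, 8.9]
opening: 0.0417
gripper_force: 30.0
```

Contact is felt at z≈0.084. I'll ease off a little, then let go.

Call:
{"fn": "play_rows", "kwargs": {"commands": [[[0,0,-0.15,0,0,0,0.4],[0,0,-0.15,0,0,0,0.5],[0,0,-0.15,0,0,0,0.6],[0,0,-0.15,0,0,0,0.75],[0,0,-0.15,0,0,0,0.9],[0,0,-0.15,0,0,0,1],[0,0,-0.15,0,0,0,1],[0,0,-0.15,0,0,0,1],[0,0,-0.15,0,0,0,1],[0,0,-0.15,0,0,0,1]]]}}

```text
clock: 16.52
tool_pos: [0.4945, 0.3792, 0.0839]
orientation: [-180.0, -0.0, -165.2]
force: [-0.5, -0.1, -0.1]
opening: 0.0863
gripper_force: 0.0
```

Call:
{"fn": "play_rows", "kwargs": {"commands": [[[0,0,-1,0,0,0,1],[0,0,-3,0,0,0,1],[0,0,-6,0,0,0,1],[0,0,-9,0,0,0,1],[0,0,-12,0,0,0,1],[0,0,-14,0,0,0,1],[0,0,-14,0,0,0,1],[0,0,-14,0,0,0,1],[0,0,-14,0,0,0,1]]]}}

```text
clock: 17.27
tool_pos: [0.4941, 0.3789, 0.2239]
orientation: [180.0, -0.0, -165.2]
force: [-1.2, -0.4, -0.4]
opening: 0.0876
gripper_force: 0.0
```

```bash
python3 - <<'E'
from h import *
s=snap('scene','s5'); o=get_obs(); print(o['tool_pos'],o['force'],o['opening'],o['clock'])
cv2.imwrite('pics/c7.png',cv2.resize(s['frame'][160:360,200:400],None,fx=3,fy=3,interpolation=cv2.INTER_CUBIC)[:,:,::-1])
E
```

```text
[0.49403104 0.37872698 0.22318901] [-0.21365159 -0.34895785 -0.85177827] 0.087431383522255 17.3167
```

View pics/c7.png

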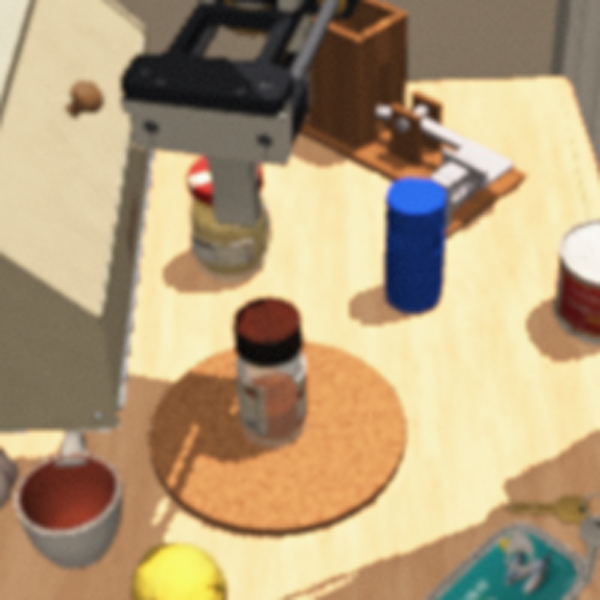

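The jar stands upright in the middle of the trivet (crop 272,430), the lever is still latched and the gripper is clear of everything.

```bash
python3 -c "
from plant import *
print(close_job())"
```

```text
the job is handed in; nothing more can be done
None
```

The job is handed in: the lever is latched, and the dark-capped jar stands upright near the middle of the trivet, let go; the other things appear undisturbed in the last picture.

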